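# Third hand at the frame jig: hold a short side in its corner while it is stapled

### The arm

A 7-joint arm with a two-finger parallel gripper is mounted at the origin on the work surface. World frame = base frame: x ahead of the robot, y to its left, z up, the work surface at z = 0. Lengths are in m, angles in rad, forces in N, time in s.
With the tool pointing down it reaches from about 0.4 to 0.85 m from the base axis. Payload 10.4 kg.
Tool frame: the origin (TCP) lies on the mounting face of the last link; the fingertips stand 173 mm ahead of it and the grasp point (between the pads) lies 155 mm ahead of it (manip.tip_extent is the distance from the TCP to the fingertips, in m); z points along the fingers, y is the line along which they close (so a half turn about z gives the same grasp; the last joint's range is limited). The gripper opens to 85 mm and grips with 20 to 120 N. Pads are 22 mm wide; open, the fingers measure 114 mm over their backs; the gripper's body (76 mm by 85 mm) begins 54 mm behind the grasp point. The pads swing forward as they close: fully open they stand 13 mm farther back than shut.
Start: joints at [-0.023, 0.332, -0.065, 1.46, 0.022, 1.35, -0.088], TCP at [0.625, 0, 0.405] pointing down, gripper open.
Joint ranges: [-2.6, 2.6], [-0.5, 2.12], [-1.47, 1.34], [0.16, 2.42], [-1.27, 4.41], [0.06, 2.06], [-2.6, 2.6]. Speed limits (rad/s): [2.22, 2.22, 2.79, 2.79, 3.14, 3.14, 3.14].

### API

Orientations are given as a unit quaternion [x, y, z, w].
In Python, from workcell import manip gives the robot as it stands.
- The arm moves only by the tool move_arm, never from a script. Its argument "plan" is one flat list of numbers, 7 for each row, row after row: the turn, a rotation vector about the tool's x, y, z in rad, then the shift along the tool's x, y, z in m, then the finger opening in m, from 0 to 0.0854. In form: [ax, ay, az, dx, dy, dz, gripper, ax, ay, az, dx, dy, dz, gripper, ...]. A call has 1 to 12 rows; each row is the pose to reach, as a shift and turn from the pose commanded when the call began, along the tool's axes at that moment; what a row does not reach only later rows make up. A row lasts 1/8 s, in which the tool goes at most 62.5 mm and 10.7 degrees, less where a joint would pass 70% of its speed; a pose out of reach is approached as far as the arm can. A call with a gripper value outside its range is refused whole. The fingers move at their own pace and stop on an object; "squeeze" is the grip in N (left out, the last holds). Time passes only in rows, so rows that repeat a pose let the fingers close. It gives the time, the measured TCP pose, the force, the opening and the grip force at its end, in the units of the state.
- manip.get_obs(): the state, without advancing time (a new reading comes with each control period).
- manip.camera(name): name is "scene" or "side" or "wrist"; returns a dict with "color" (384x512x3 uint8, red, green, blue), "fx", "fy", "cx", "cy" (pixels), "cam_to_world" (4x4, takes a point from camera to world coordinates); the wrist camera has in their place "mount" (4x4, takes a point from camera to tool coordinates, whose origin is the TCP and whose axes are the flange's). Camera axes: x right, y down, z forward; pixel columns grow to the right and rows downward; lengths in m; the calibration is good to about 2 mm. The wrist camera is an equidistant fisheye: a pixel r from the principal point sees the ray r / f radians off the axis. A picture is of the moment at which its call begins: read the wrist's pose just before it. There is no depth.
- manip.hand_in(): hands the job in; it is judged then, once.
Trained networks look in a picture, given as the dict that the camera call returned (one of the last four; its "shot" number tells which), for a name from the list of things; names that differ only in an ending like _2 or _b are one class to them, and where a whole thing is asked for, a point or a joint stands for the part that bears it (a point fixed in the world has none). Each returns a list of dicts, best first, with "conf" (0 to 1); they miss things now and then, are a little off and sometimes report something else, mostly with a low value. They report only what shows in the picture. A call takes as long as a camera call. They do not tell look-alikes from the thing itself.
- manip.look_for(picture, label): "position" ([x, y, z] in m, in the coordinates of the camera as it stood for that picture, good to about 4 mm: the middle of the surface that is visible of it).
- manip.silhouettes(picture, label): "pixels" (384x512 bool, what is visible of it).
- manip.tip_of(picture, label): "position" ([x, y, z] in m, in the coordinates of the camera as it stood for that picture, good to about 4 mm: a listed point, or the origin of a listed thing).
The state is a dict: "clock": time; "joint_pos": joint angles; "joint_velocities": joint speeds; "tau": joint torques, N m; "position": TCP position; "ee_rot": TCP orientation; "ft_force": force on the tool from outside, world axes, zero at the start; "torque": the same for the moment, N m; "grip_width": opening from 0.0 (shut) to 1.0 (fully open); "grasp_force": force on a finger pad.
Only numpy, scipy, OpenCV 4.12 (cv2) and the standard library are available. Lean on these libraries where they do the work, as an engineer would, in place of code of your own. Each camera call takes 0.05 s, during which the arm holds its last target. There are 200 camera calls.

### The job

Take the short loose side of the deep picture frame and lay it in the assembly jig, on edge on the plate and lightly against the fence, a few centimetres short of the clamped long side; then slide it along, keeping it against the fence, until its end butts squarely on the long side. Now be the third hand for the colleague who will staple the corner: press the joint shut with a steady 10 N or so along the fence, without ramming it, keep the side upright, down on the plate and against the fence, and finish while still holding and pressing it. Leave the other things on the table where they are.

Things in the scene. Friction and masses are not known exactly. Their poses are not given: they have to be found in the camera images.
- short_side_center (a point): centre of the loose short frame side: plain pine board 150 mm long (its x axis), 18 mm thick (its y axis), 65 mm tall (its z axis), about 0.09 kg, standing on its long edge on the table left or right of the jig. The point lies half-way along, half-way through, 32.5 mm above its lower edge. Both ends and both faces are alike. It is the shorter of the two loose sides
- spare_long_center (a point): centre of a loose spare long side, same pine board but 210 mm long, standing on edge on the table on the other side of the jig; not needed, leave it alone
- joint_corner (a point): the jig's inner corner on top of its plate (12 mm above the table), where the fence's face (plane x = 0, free space at -x) meets the inner face of the clamped long side (plane y = 0, free space at -y). Axes: the jig's, z up. The short side fully home has its length along y and its centre at x -9, y -75, z +32.5 mm in this frame. The jig is fixed and rigid
- long_side: the clamped long side: pine board 210 mm long along the jig's x, 18 mm thick, 65 mm tall, fixed on the plate, one end at the fence line; a strap clamp with black star knob sits on its top 145 mm from the fence, reaching 25 mm above it and 6 mm past its inner face. Origin: centre of its underside
- fence: the jig's fence: beech batten 25 mm wide, only 20 mm tall above the plate: fingers on the side must stay higher, so grip its upper half. Lean on it lightly (1 to 3 N): a hard push tips the side over it in the grip. It runs from 205 mm on the -y side of the joint corner to 18 mm on its +y side. Origin: on the plate at its face, 60 mm to the -y side of the corner
- tacker: green hand staple tacker lying on its side, about 150 x 90 x 26 mm, beyond the jig on the robot's right; leave alone. Origin: under its middle
- staple_box: box of staples 85 x 50 x 34 mm, beyond the jig on the robot's left; leave alone. Origin: centre of underside
- glue_bottle: white glue bottle with orange cap, 54 mm across, 150 mm tall, standing beyond the jig at the far left; leave alone. Origin: centre of underside
- jig: the assembly jig: white plate 260 (x) x 280 (y) x 12 mm fixed on the table, with fence, clamped long side and a 60 mm tall batten behind it. Its top reaches, from the joint corner, x -230 to +30 mm and y -205 to +75 mm. Leaning the side on plate or fence costs friction, which takes part of a push along y. Origin: on the table, 100 mm in -x and 60 mm in -y from the corner
There are look-alikes about, which are no part of the job. What is shaped like the part that bears short_side_center but orange is not meant.

How it is judged:
By the outcome, as a careful person would: the job done as asked, in the order asked, and still so for the second after the job is handed in, while the arm keeps its last pose, push and grip.
It also fails if it takes over 56 s, if anything falls off the work surface, if the arm or the gripper's body presses on something with over 40 N, if the wrist force passes 120 N, or if a joint passes its speed limit or range.

## Working session

There is one attempt and no reset: what is moved stays moved. The work goes in short steps, Python scripts to look and compute and a tool call to move; the robot and the scene stay as the last step left them, time stands still between calls to the robot, and variables do not carry over. Pictures are saved under pics/ and viewed, at most 10 in all, crops included, and the job is handed in when it is done.

Besides the shell and the picture viewer there is one more tool, called after "Call:" as name(argument=value, ...) on one line, values as JSON. move_arm: Moves the arm, as the interface text tells. Its arguments: {"type":"object","properties":{"plan":{"type":"array","items":{"type":"number"}},"squeeze":{"type":"number"}},"required":["plan"]}

```bash
ls; mkdir -p pics; cat > h.py <<'E'
import numpy as np,cv2
from workcell import manip
from scipy.spatial.transform import Rotation as R
def shot(n,f=None):
    o=manip.get_obs();p=manip.camera(n)
    if n=="wrist":
        T=np.eye(4);T[:3,:3]=R.from_quat(o["ee_rot"]).as_matrix();T[:3,3]=o["position"];p["T"]=T@np.array(p["mount"])
    else:p["T"]=np.array(p["cam_to_world"])
    if f:cv2.imwrite("pics/"+f,p["color"][:,:,::-1])
    return p
def w(p,x): return (p["T"]@np.r_[x,1])[:3]
E
python3 - <<'E'
from h import *
for n in("scene","side"):
    p=shot(n,n+"0.png")
    for l in("short_side_center","spare_long_center","joint_corner","fence","long_side","jig"):
        print(n,l,[(round(d["conf"],2),w(p,d["position"]).round(3).tolist()) for d in manip.tip_of(p,l)])
a=[cv2.imread(f"pics/{n}0.png") for n in("scene","side")]
o=manip.get_obs();print(o)
E
```

```text
pics
scene short_side_center [(0.95, [0.363, -0.471, 0.031]), (0.6, [0.446, -0.322, 0.034])]
scene spare_long_center [(0.81, [0.462, 0.318, 0.032])]
scene joint_corner [(0.95, [0.614, 0.095, 0.016])]
scene fence [(0.82, [0.63, 0.037, 0.011])]
scene long_side [(0.68, [0.513, 0.086, 0.015])]
scene jig [(0.75, [0.526, 0.017, 0.003])]
side short_side_center [(0.9, [0.444, -0.328, 0.036]), (0.88, [0.366, -0.47, 0.034])]
side spare_long_center [(0.56, [0.458, 0.314, 0.037]), (0.16, [0.443, -0.332, 0.036])]
side joint_corner [(0.75, [0.614, 0.092, 0.013])]
side fence [(0.7, [0.626, 0.043, 0.015]), (0.29, [0.532, 0.015, -0.002])]
side long_side [(0.83, [0.511, 0.085, 0.018])]
side jig [(0.75, [0.529, 0.016, -0.0])]
{'clock': 0.7, 'joint_pos': array([-0.0226112 ,  0.3321633 , -0.06471281,  1.4601174 ,  0.02157525,
        1.34989948, -0.08850004]), 'joint_velocities': array([-0.0008019 ,  0.00072119, -0.00083341,  0.00096979,  0.00123329,
       -0.00117619, -0.00083553]), 'tau': array([-7.80955561e-04, -6.25098610e+01,  4.83285903e-02, -3.91786730e+01,
        1.64167711e-02,  1.35148912e-03,  2.66045669e-05]), 'position': array([6.24995209e-01, 3.25418270e-05, 4.04752163e-01]), 'ee_rot': array([7.07099195e-01, 7.07114365e-01, 5.33732794e-05, 2.01989695e-05]), 'ft_force': array([ 0.46875032,  0.89310853, -0.64360095]), 'torque': array([-0.03437641,  0.01510252,  0.02828151]), 'grasp_force': 0.0, 'grip_width': 1.0025180345185014}
```

View pics/scene0.png

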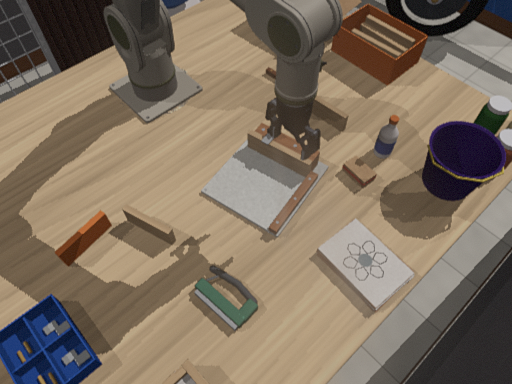

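View pics/side0.png

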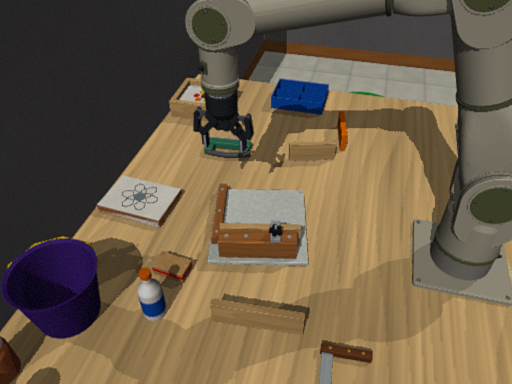

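Candidates for the short side: the orange board, scene pixel (83,238), which is the excluded look-alike; the pine board at (148,224), about 150 mm; and the longer pine spare at about (310,95). I choose (148,224) and check it with a close crop and its orientation.

```bash
cat >> h.py <<'E'
def px(p,uv,z):
    "pixel -> world point on plane z"
    uv=np.atleast_2d(uv).astype(float);a=(uv-[p["cx"],p["cy"]])
    if "mount" in p:
        r=np.hypot(*a.T);th=r/p["fx"];d=np.c_[a/r[:,None]*np.sin(th)[:,None],np.cos(th)]
    else: d=np.c_[a/[p["fx"],p["fy"]],np.ones(len(a))]
    d=d@p["T"][:3,:3].T;o=p["T"][:3,3]
    return o+d*((z-o[2])/d[:,2])[:,None]
E
python3 - <<'E'
from h import *
print(manip.tip_extent)
for n in("scene","side"):
    p=shot(n)
    if n=="scene": cv2.imwrite("pics/crop.png",cv2.resize(p["color"][190:280,40:200,::-1],None,fx=4,fy=4))
    for s in manip.silhouettes(p,"short_side_center"):
        m=s["pixels"].astype(np.uint8);v,u=np.nonzero(m)
        c,_=cv2.findContours(m,0,2);h=cv2.approxPolyDP(max(c,key=cv2.contourArea),2,True)[:,0]
        print(n,s["conf"],h.tolist(),px(p,h,0.065).round(3)[:,:2].tolist())
E
```

```text
0.1734
scene 0.81 [[103, 212], [98, 212], [55, 251], [64, 264], [70, 265], [111, 224]] [[0.354, -0.398], [0.345, -0.407], [0.37, -0.543], [0.416, -0.543], [0.428, -0.534], [0.398, -0.402]]
scene 0.69 [[124, 206], [123, 211], [129, 222], [173, 244], [175, 238], [170, 228], [129, 206]] [[0.375, -0.348], [0.386, -0.358], [0.425, -0.365], [0.552, -0.32], [0.542, -0.306], [0.51, -0.298], [0.384, -0.338]]
side 0.75 [[339, 111], [339, 145], [344, 149], [347, 135], [344, 111]] [[0.384, -0.541], [0.359, -0.337], [0.341, -0.32], [0.34, -0.4], [0.367, -0.546]]
side 0.62 [[289, 144], [290, 159], [332, 159], [334, 156], [334, 141]] [[0.515, -0.302], [0.496, -0.226], [0.37, -0.259], [0.366, -0.275], [0.377, -0.355]]
side 0.52 [[210, 304], [212, 320], [299, 335], [304, 329], [304, 312], [213, 298]] [[0.56, 0.332], [0.543, 0.369], [0.355, 0.356], [0.347, 0.339], [0.355, 0.299], [0.559, 0.315]]
```

View pics/crop.png

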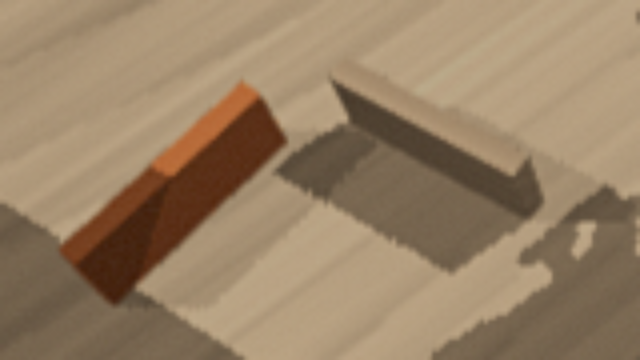

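The crop shows the pine board (crop pixels about 330–540, 65–215) to the right of the orange one. It is upright and plain, so it is the right part. Moving above it for a wrist look.

Call:
move_arm(plan=[0,0,0.16,-0.04,-0.022,0,0.085,0,0,0.32,-0.08,-0.045,0,0.085,0,0,0.48,-0.125,-0.068,0,0.085,0,0,0.64,-0.17,-0.09,0,0.085,0,0,0.8,-0.21,-0.115,0,0.085,0,0,0.96,-0.25,-0.138,0.02,0.085,0,0,1.12,-0.295,-0.16,0.04,0.085,0,0,1.257,-0.327,-0.18,0.06,0.085,0,0,1.257,-0.327,-0.18,0.06,0.085,0,0,1.257,-0.327,-0.18,0.06,0.085], squeeze=60)

```text
clock: 2.15
position: [0.4456, -0.3264, 0.345]
ee_rot: [0.988, 0.157, 0.0, -0.0]
ft_force: [0.8, 0.6, -0.0]
grip_width: 0.992
grasp_force: 0.0
```

```bash
python3 - <<'E'
from h import *
p=shot("wrist","w1.png")
print(p["mount"].round(3) if hasattr(p["mount"],"round") else p["mount"],p["fx"],p["cx"],p["cy"])
for d in manip.tip_of(p,"short_side_center"): print(d["conf"],w(p,d["position"]).round(4))
for s in manip.silhouettes(p,"short_side_center"):
    m=s["pixels"].astype(np.uint8)
    c,_=cv2.findContours(m,0,2);h=cv2.approxPolyDP(max(c,key=cv2.contourArea),2,True)[:,0]
    print(s["conf"],h.tolist(),px(p,h,0.065).round(3)[:,:2].tolist())
o=manip.get_obs();print(o["position"],R.from_quat(o["ee_rot"]).as_matrix().round(3),o["joint_pos"])
E
```

```text
[[ 0.001 -0.948 -0.318  0.081]
 [ 1.     0.     0.001 -0.   ]
 [-0.001 -0.318  0.948  0.03 ]
 [ 0.     0.     0.     1.   ]] 297.3186396354542 249.65669953860558 189.11299053129787
0.96 [ 0.4424 -0.3321  0.031 ]
0.77 [ 0.3654 -0.4742  0.0364]
0.8 [[283, 255], [281, 270], [287, 297], [335, 298], [329, 281], [330, 258]] [[0.389, -0.379], [0.371, -0.384], [0.34, -0.403], [0.352, -0.456], [0.372, -0.438], [0.399, -0.427]]
0.6 [[259, 102], [243, 102], [240, 106], [240, 259], [244, 262], [258, 260], [262, 105]] [[0.518, -0.311], [0.514, -0.298], [0.51, -0.297], [0.372, -0.341], [0.369, -0.345], [0.376, -0.358], [0.516, -0.314]]
[ 0.44597649 -0.32595239  0.34526739] [[ 0.95   0.311  0.001]
 [ 0.311 -0.95  -0.   ]
 [ 0.001  0.    -1.   ]] [ 0.30516099  0.21256456  0.27774157  1.74972367 -0.06301689  1.18690768
 -0.65360452]
```

View pics/w1.png

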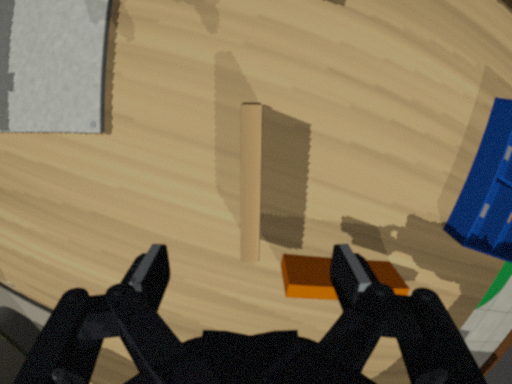

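The wrist picture shows the pine board at (251,180) with its axis nearly along image columns, the fingers lined up with it, and the orange board clear at (340,275). Descending and gripping.

Call:
move_arm(plan=[0,0,0.009,-0.002,0.001,0.05,0.085,0,0,0.009,-0.002,0.001,0.1,0.085,0,0,0.009,-0.002,0.001,0.13,0.085,0,0,0.009,-0.002,0.001,0.145,0.085,0,0,0.009,-0.002,0.001,0.145,0.085,0,0,0.009,-0.002,0.001,0.145,0.04,0,0,0.009,-0.002,0.001,0.145,0.015,0,0,0.009,-0.002,0.001,0.145,0,0,0,0.009,-0.002,0.001,0.145,0,0,0,0.009,-0.002,0.001,0.145,0,0,0,0.009,-0.002,0.001,0.145,0,0,0,0.009,-0.002,0.001,0.145,0], squeeze=60)

```text
clock: 3.8
position: [0.4435, -0.3286, 0.2001]
ee_rot: [0.988, 0.152, 0.0, 0.0]
ft_force: [-0.9, 0.9, 6.1]
grip_width: 0.199
grasp_force: 59.1
```

Call:
move_arm(plan=[0,0,0,0,0,-0.03,0,0,0,0,0,0,-0.07,0,0,0,-0.17,0.02,-0.02,-0.12,0,0,0,-0.34,0.05,-0.05,-0.14,0,0,0,-0.51,0.08,-0.08,-0.14,0,0,0,-0.68,0.11,-0.11,-0.14,0,0,0,-0.85,0.14,-0.14,-0.14,0,0,0,-1.02,0.17,-0.165,-0.14,0,0,0,-1.18,0.2,-0.19,-0.14,0,0,0,-1.34,0.22,-0.215,-0.14,0,0,0,-1.457,0.235,-0.228,-0.14,0,0,0,-1.457,0.235,-0.228,-0.14,0], squeeze=60)

```text
clock: 5.3
position: [0.5994, -0.0391, 0.3392]
ee_rot: [0.636, 0.772, 0.0, -0.0]
ft_force: [-0.9, -0.8, -1.1]
grip_width: 0.202
grasp_force: 58.5
```

```bash
python3 - <<'E'
from h import *
p=shot("wrist","w2.png");q=shot("scene","s2.png")
o=manip.get_obs();print(o["position"],R.from_quat(o["ee_rot"]).as_matrix().round(3),o["ft_force"],o["torque"],o["joint_pos"],o["grasp_force"])
for l in("joint_corner","long_side","fence","jig","short_side_center"):
  for P in(p,q):
    for d in manip.tip_of(P,l): print(l,d["conf"],w(P,d["position"]).round(4))
for l in("long_side","fence","short_side_center"):
  for s in manip.silhouettes(p,l)[:1]:
    m=s["pixels"].astype(np.uint8)
    c,_=cv2.findContours(m,0,2);h=cv2.approxPolyDP(max(c,key=cv2.contourArea),2,True)[:,0]
    z={"long_side":.077,"fence":.032}.get(l,.2)
    print(l,s["conf"],np.c_[h,px(p,h,z).round(3)[:,:2]].tolist())
E
```

```text
[ 0.59883505 -0.04154575  0.33938911] [[-0.186  0.982 -0.001]
 [ 0.982  0.186 -0.001]
 [-0.    -0.001 -1.   ]] [ 0.6197985  -0.06487752 -1.29358014] [-0.07850401  0.08505858 -0.06717213] [ 0.05253267  0.32206801 -0.07287274  1.61282354  0.02525498  1.20828617
  0.16186845] 58.53925287723541
joint_corner 0.66 [0.6155 0.0933 0.0177]
joint_corner 0.59 [0.6155 0.0938 0.015 ]
long_side 0.9 [0.5081 0.0843 0.0131]
long_side 0.92 [0.5135 0.0854 0.0167]
fence 0.77 [0.6268 0.0383 0.0141]
fence 0.91 [0.6314 0.0425 0.0112]
fence 0.28 [0.5105 0.0868 0.0181]
jig 0.65 [0.5316 0.0194 0.003 ]
jig 0.81 [ 5.313e-01  1.860e-02 -5.000e-04]
short_side_center 0.75 [ 0.5989 -0.0358  0.1721]
short_side_center 0.57 [ 0.366  -0.4682  0.0298]
long_side 0.69 [[303.0, 13.0, 0.61, 0.113], [297.0, 11.0, 0.606, 0.114], [184.0, 15.0, 0.52, 0.095], [135.0, 24.0, 0.481, 0.084], [136.0, 44.0, 0.485, 0.067], [132.0, 52.0, 0.483, 0.06], [108.0, 56.0, 0.462, 0.056], [106.0, 31.0, 0.455, 0.077], [103.0, 30.0, 0.452, 0.078], [60.0, 41.0, 0.408, 0.067], [59.0, 57.0, 0.41, 0.053], [62.0, 60.0, 0.414, 0.05], [94.0, 64.0, 0.449, 0.048], [111.0, 58.0, 0.465, 0.054], [194.0, 50.0, 0.534, 0.067], [208.0, 46.0, 0.544, 0.072], [289.0, 45.0, 0.605, 0.085], [304.0, 33.0, 0.614, 0.097]]
fence 0.63 [[315.0, 25.0, 0.629, 0.118], [305.0, 27.0, 0.62, 0.114], [305.0, 34.0, 0.622, 0.107], [296.0, 42.0, 0.615, 0.097], [294.0, 52.0, 0.615, 0.088], [296.0, 244.0, 0.661, -0.101], [316.0, 242.0, 0.682, -0.095], [320.0, 221.0, 0.679, -0.07], [322.0, 32.0, 0.637, 0.113], [321.0, 28.0, 0.635, 0.117]]
```

View pics/w2.png

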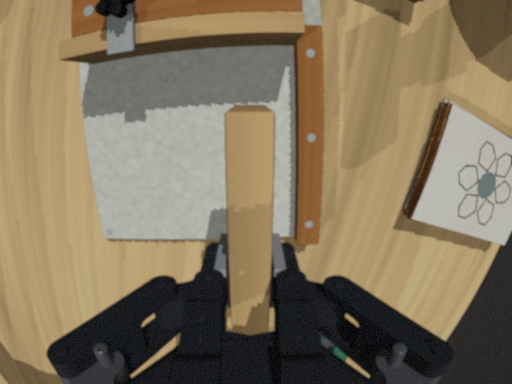

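The wrist picture shows the board held at (251,220), the fence's inner edge at column ~295 and the long side's face along row ~45. The jig is turned about 13°, the tool 10.7°. I'll fit the edges to get the yaw more exactly.

```bash
python3 - <<'E'
from h import *
p=shot("wrist");o=manip.get_obs();T=R.from_quat(o["ee_rot"]).as_matrix()
hsv=cv2.cvtColor(p["color"],cv2.COLOR_RGB2HSV);S=cv2.GaussianBlur(hsv[...,1].astype(float),(3,3),0)
def cross(line):  # strongest gradient with sub-pixel
    g=np.abs(np.gradient(line));i=int(np.argmax(g[1:-1]))+1
    return i+0.5*(g[i-1]-g[i+1])/(g[i-1]-2*g[i]+g[i+1]+1e-9)
def fit(uv,z,nm):
    P=px(p,uv,z)[:,:2];
    for _ in range(3):
        vx,vy,x0,y0=cv2.fitLine(P.astype(np.float32),cv2.DIST_HUBER,0,.001,.001).ravel()
        r=(P-[x0,y0])@[-vy,vx];k=abs(r)<max(.0008,2*r.std());P=P[k]
    print(nm,"dir",np.degrees(np.arctan2(vy,vx)).round(2),"pt",x0.round(4),y0.round(4),"n",len(P),"rms",r.std().round(5));return np.array([x0,y0]),np.array([vx,vy])
rows=range(60,225)
A=fit([(283+cross(S[v,283:308]),v) for v in rows],.032,"fence in top")
B=fit([(310+cross(S[v,310:332]),v) for v in rows],.032,"fence out")
cols=range(150,290)
C=fit([(u,30+cross(S[30:62,u])) for u in cols],.012,"long face bottom")
Cp=fit([(u,3+cross(S[3:26,u])) for u in cols],.077,"long top far")
rows=range(120,215)
D=fit([(215+cross(S[v,215:243]),v) for v in rows],.2045,"board L")
E=fit([(262+cross(S[v,262:285]),v) for v in rows],.2045,"board R")
# corner from fence-in and face-bottom
t=np.linalg.solve(np.c_[A[1],-C[1]],C[0]-A[0]);print("corner",A[0]+t[0]*A[1]); print("tool x dir",np.degrees(np.arctan2(T[1,0],T[0,0])),o["position"])
E
```

```text
fence in top dir -76.9 pt 0.6386 -0.0123 n 165 rms 0.0001
fence out dir -76.98 pt 0.6601 0.0106 n 149 rms 0.00012
long face bottom dir 13.03 pt 0.5441 0.0821 n 140 rms 0.00014
long top far dir 12.96 pt 0.5492 0.1009 n 140 rms 0.00013
board L dir -79.01 pt 0.5785 0.0156 n 95 rms 4e-05
board R dir -79.04 pt 0.5963 0.0159 n 95 rms 2e-05
corner [0.61289173 0.0980538 ]
tool x dir 100.94012933592427 [ 0.59917317 -0.0405254   0.33975263]
```

Call:
move_arm(plan=[0,0,-0.036,0.01,0.015,0.02,0,0,0,-0.036,0.022,0.029,0.05,0,0,0,-0.036,0.022,0.029,0.08,0,0,0,-0.036,0.022,0.029,0.105,0,0,0,-0.036,0.022,0.029,0.12,0,0,0,-0.036,0.022,0.029,0.125,0,0,0,-0.036,0.022,0.029,0.125,0,0,0,-0.036,0.022,0.029,0.125,0,0,0,-0.036,0.022,0.029,0.125,0])

```text
clock: 7.22
position: [0.6237, -0.0134, 0.2155]
ee_rot: [0.622, 0.783, 0.0, 0.0]
ft_force: [0.2, 0.5, 0.1]
grip_width: 0.203
grasp_force: 58.6
```

```bash
cat >> h.py <<'E'
def st():
    o=manip.get_obs();a=np.radians(13.05);ex=np.array([np.cos(a),np.sin(a),0]);ey=np.array([-ex[1],ex[0],0])
    M=R.from_quat(o["ee_rot"]).as_matrix();r=o["position"]-[.613,.097,0]
    print("clk",o["clock"],"jig xyz",(np.r_[r@ex,r@ey,r[2]]*1e3).round(1),"F jig",np.r_[o["ft_force"]@ex,o["ft_force"]@ey,o["ft_force"][2]].round(2),"T jig",np.r_[o["torque"]@ex,o["torque"]@ey,o["torque"][2]].round(2),"yaw",np.degrees(np.arctan2(M[1,0],M[0,0])).round(2)-90,"tilt",(M[2]*57.3).round(2),"grip",o["grasp_force"],o["grip_width"])
E
python3 - <<'E'
from h import *
p=shot("wrist","w3.png");st()
E
```

```text
clk 7.275 jig xyz [ -14.6 -110.   215.4] F jig [ 0.91  0.03 -0.75] T jig [-0.03 -0.04 -0.04] yaw 13.010000000000005 tilt [-1.00e-02  6.00e-02 -5.73e+01] grip 58.642433881759644 0.20246684540357052
```

View pics/w3.png

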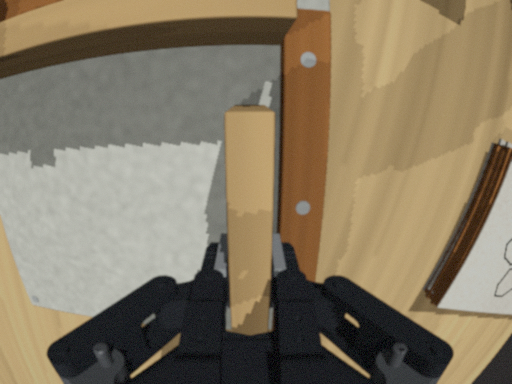

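The picture shows the board (columns 226–274) parallel to the fence (edge at ~281), with its end at row 107 well short of the long side's face at row ~48. Lowering gently.

Call:
move_arm(plan=[0,0,0,0,0,0.001,0,0,0,0,0,0,0.002,0,0,0,0,0,0,0.003,0,0,0,0,0,0,0.0035,0,0,0,0,0,0,0.0035,0,0,0,0,0,0,0.0035,0])

```text
clock: 8.02
position: [0.6235, -0.0134, 0.2122]
ee_rot: [0.622, 0.783, 0.0, 0.0]
ft_force: [-4.5, -0.1, 9.6]
grip_width: 0.204
grasp_force: 60.1
```

```bash
python3 -c "
from h import *
st()"
```

```text
clk 8.025 jig xyz [ -14.7 -109.9  212.2] F jig [-4.35  0.94  9.6 ] T jig [0.25 1.01 0.03] yaw 13.0 tilt [-0.00e+00  1.00e-02 -5.73e+01] grip 60.0728577375412 0.20443922048129878
```

Call:
move_arm(plan=[0,0,0,0,0,-0.0003,0,0,0,0,0,0,-0.0003,0,0,0,0,0,0.001,-0.0003,0,0,0,0,0,0.002,-0.0003,0,0,0,0,0,0.002,-0.0003,0])

```text
clock: 8.65
position: [0.6251, -0.0132, 0.2122]
ee_rot: [0.623, 0.783, -0.001, -0.0]
ft_force: [-6.1, -0.9, 10.5]
grip_width: 0.2
grasp_force: 60.1
```

```bash
python3 -c "
from h import *
st()"
```

```text
clk 8.65 jig xyz [ -13.1 -110.   212.2] F jig [-6.19  0.54 10.52] T jig [0.21 1.51 0.04] yaw 13.0 tilt [ -0.    -0.07 -57.3 ] grip 60.0753790140152 0.2001804860055432
```

Call:
move_arm(plan=[0,0,0,0,0,-0.0004,0,0,0,0,0,0,-0.0008,0,0,0,0,0,0,-0.0008,0,0,0,0,0,0,-0.0008,0])

```text
clock: 9.15
position: [0.6255, -0.0129, 0.2122]
ee_rot: [0.622, 0.783, 0.0, 0.0]
ft_force: [-0.1, 0.0, -1.1]
grip_width: 0.198
grasp_force: 58.6
```

```bash
python3 -c "
from h import *
st()"
```

```text
clk 9.15 jig xyz [ -12.7 -109.9  212.2] F jig [-0.12  0.03 -1.1 ] T jig [-0.04  0.01 -0.03] yaw 13.010000000000005 tilt [  0.    0.  -57.3] grip 58.635268807411194 0.1982717381893794
```

Call:
move_arm(plan=[0,0,0,0,0.0005,0,0,0,0,0,0,0.001,0,0,0,0,0,0,0.0015,0,0,0,0,0,0,0.002,0,0,0,0,0,0,0.002,0,0,0,0,0,0,0.002,0,0])

```text
clock: 9.9
position: [0.6274, -0.0125, 0.2123]
ee_rot: [0.622, 0.783, 0.0, 0.0]
ft_force: [0.7, 0.0, -0.8]
grip_width: 0.204
grasp_force: 58.6
```

```bash
python3 -c "
from h import *
st()"
```

```text
clk 9.9 jig xyz [ -10.7 -109.9  212.3] F jig [ 0.7  -0.13 -0.85] T jig [ 0.01 -0.02 -0.  ] yaw 13.010000000000005 tilt [ -0.    0.  -57.3] grip 58.63450884819031 0.2043203206607722
```

Call:
move_arm(plan=[0,0,0,0,0.0004,0,0,0,0,0,0,0.0008,0,0,0,0,0,0,0.0012,0,0,0,0,0,0,0.0015,0,0,0,0,0,0,0.0015,0,0,0,0,0,0,0.0015,0,0])

```text
clock: 10.65
position: [0.6288, -0.0122, 0.2123]
ee_rot: [0.622, 0.783, 0.0, 0.0]
ft_force: [0.3, 0.1, -0.5]
grip_width: 0.202
grasp_force: 58.6
```

```bash
python3 -c "
from h import *
st()"
```

```text
clk 10.65 jig xyz [  -9.2 -110.   212.3] F jig [ 0.31  0.01 -0.53] T jig [-0.02 -0.   -0.  ] yaw 13.010000000000005 tilt [-0.00e+00  1.00e-02 -5.73e+01] grip 58.63411724567413 0.20201378741713844
```

Call:
move_arm(plan=[0,0,0,0,0.0003,0,0,0,0,0,0,0.0006,0,0,0,0,0,0,0.0009,0,0,0,0,0,0,0.001,0,0,0,0,0,0,0.001,0,0,0,0,0,0,0.001,0,0])

```text
clock: 11.4
position: [0.6298, -0.012, 0.2123]
ee_rot: [0.622, 0.783, 0.0, 0.0]
ft_force: [0.4, -0.1, -1.5]
grip_width: 0.202
grasp_force: 58.6
```

```bash
python3 -c "
from h import *
st()"
```

```text
clk 11.4 jig xyz [  -8.2 -110.   212.3] F jig [ 0.4  -0.18 -1.47] T jig [ 0.02  0.04 -0.03] yaw 13.0 tilt [ 0.00e+00  1.00e-02 -5.73e+01] grip 58.6330908536911 0.2022253242924731
```

Call:
move_arm(plan=[0,0,0,0,0.0003,0,0,0,0,0,0,0.0006,0,0,0,0,0,0,0.0009,0,0,0,0,0,0,0.001,0,0,0,0,0,0,0.001,0,0,0,0,0,0,0.001,0,0])

```text
clock: 12.15
position: [0.6308, -0.0117, 0.2123]
ee_rot: [0.622, 0.783, 0.0, 0.0]
ft_force: [0.1, -0.7, -0.5]
grip_width: 0.204
grasp_force: 58.6
```

```bash
python3 -c "
from h import *
st()"
```

```text
clk 12.15 jig xyz [  -7.2 -109.9  212.3] F jig [-0.04 -0.67 -0.47] T jig [-0.01 -0.    0.02] yaw 13.010000000000005 tilt [  0.    0.  -57.3] grip 58.63306403160095 0.20388961376024367
```

Call:
move_arm(plan=[0,0,0,0,0.0004,0,0,0,0,0,0,0.0008,0,0,0,0,0,0,0.0012,0,0,0,0,0,0,0.0014,0,0,0,0,0,0,0.0014,0,0,0,0,0,0,0.0014,0,0])

```text
clock: 12.9
position: [0.632, -0.0115, 0.2123]
ee_rot: [0.623, 0.783, -0.0, -0.0]
ft_force: [-3.7, -0.7, 0.1]
grip_width: 0.205
grasp_force: 58.7
```

```bash
python3 -c "
from h import *
st();shot('wrist','w4.png')"
```

```text
clk 12.9 jig xyz [  -6.  -110.   212.3] F jig [-3.8   0.13  0.11] T jig [ 0.01  0.68 -0.01] yaw 13.0 tilt [ 0.00e+00 -3.00e-02 -5.73e+01] grip 58.742698431015015 0.20482229176527073
```

Contact with the fence (3.8 N). Easing it off a little and settling onto the plate.

Call:
move_arm(plan=[0,0,0,0,-0.0001,0.0001,0,0,0,0,0,-0.0001,0.0002,0,0,0,0,0,-0.0001,0.0003,0,0,0,0,0,-0.0001,0.0003,0,0,0,0,0,-0.0001,0.0003,0])

```text
clock: 13.58
position: [0.6319, -0.0115, 0.2122]
ee_rot: [0.623, 0.783, -0.0, -0.0]
ft_force: [-5.0, -0.3, 5.0]
grip_width: 0.203
grasp_force: 59.3
```

```bash
python3 -c "
from h import *
st()"
```

```text
clk 13.575 jig xyz [  -6.  -110.   212.2] F jig [-4.95  0.83  5.03] T jig [0.21 1.13 0.01] yaw 13.0 tilt [ 0.00e+00 -1.00e-02 -5.73e+01] grip 59.30230379104614 0.20315219848278585
```

Call:
move_arm(plan=[0,0,0,0,-0.0003,-0.0001,0,0,0,0,0,-0.0003,-0.0001,0,0,0,0,0,-0.0003,-0.0001,0])

```text
clock: 13.95
position: [0.6318, -0.0116, 0.2122]
ee_rot: [0.623, 0.783, 0.0, 0.0]
ft_force: [-2.9, -0.6, 2.8]
grip_width: 0.202
grasp_force: 59.1
```

```bash
python3 -c "
from h import *
st()"
```

```text
clk 13.95 jig xyz [  -6.2 -110.   212.2] F jig [-2.97  0.08  2.76] T jig [ 0.04  0.6  -0.02] yaw 13.0 tilt [-0.00e+00  2.00e-02 -5.73e+01] grip 59.11269664764404 0.20224595475625157
```

Call:
move_arm(plan=[0,0,0,0.002,0,0,0,0,0,0,0.005,0,0,0,0,0,0,0.008,0,0,0,0,0,0,0.011,0,0,0,0,0,0,0.014,0,0,0,0,0,0,0.017,0,0,0,0,0,0,0.02,0,0,0,0,0,0,0.023,0,0,0,0,0,0,0.024,0,0,0,0,0,0.025,0,0,0,0,0,0,0.025,0,0,0])

```text
invalid input
```

```bash
python3 -c "
from h import *
st();shot('wrist','w5.png')"
```

```text
clk 13.95 jig xyz [  -6.2 -110.   212.2] F jig [-2.97  0.08  2.76] T jig [ 0.04  0.6  -0.02] yaw 13.0 tilt [-0.00e+00  2.00e-02 -5.73e+01] grip 59.11269664764404 0.20224595475625157
```

View pics/w5.png

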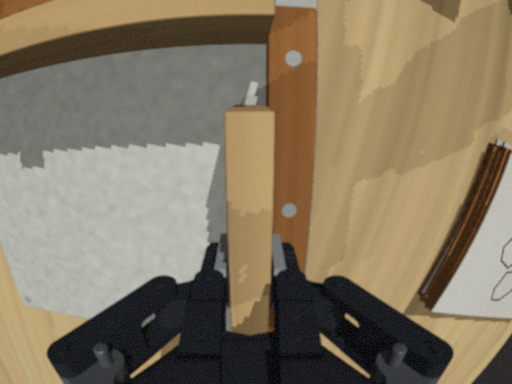

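The slide call had a row with a missing number, so it was refused and nothing moved. The picture shows the board flush along the fence, its end at row 107, still short of the long side (row ~45). Sending it again with the rows corrected.

Call:
move_arm(plan=[0,0,0,0.002,0,0,0,0,0,0,0.005,0,0,0,0,0,0,0.008,0,0,0,0,0,0,0.011,0,0,0,0,0,0,0.014,0,0,0,0,0,0,0.017,0,0,0,0,0,0,0.02,0,0,0,0,0,0,0.023,0,0,0,0,0,0,0.025,0,0,0,0,0,0,0.025,0,0,0])

```text
clock: 15.25
position: [0.6261, 0.0133, 0.2122]
ee_rot: [0.622, 0.783, 0.0, -0.0]
ft_force: [0.3, -0.2, 2.1]
grip_width: 0.204
grasp_force: 58.9
```

```bash
python3 -c "
from h import *
st()"
```

```text
clk 15.25 jig xyz [ -6.1 -84.5 212.2] F jig [ 0.24 -0.25  2.07] T jig [-0.06  0.2  -0.04] yaw 13.030000000000001 tilt [ 3.00e-02  1.00e-02 -5.73e+01] grip 58.94488334655762 0.20402031218618658
```

Call:
move_arm(plan=[0,0,0,0,0.0003,0,0,0,0,0,0.001,0.0003,0,0,0,0,0,0.002,0.0003,0,0,0,0,0,0.003,0.0003,0,0,0,0,0,0.004,0.0003,0,0,0,0,0,0.004,0.0003,0,0])

```text
clock: 16.0
position: [0.6256, 0.0159, 0.2122]
ee_rot: [0.623, 0.782, -0.0, 0.0]
ft_force: [-2.1, -4.4, 3.5]
grip_width: 0.202
grasp_force: 59.3
```

```bash
python3 -c "
from h import *
st()"
```

```text
clk 16.0 jig xyz [ -6.1 -81.9 212.2] F jig [-3.05 -3.81  3.47] T jig [-0.76  0.63  0.07] yaw 12.959999999999994 tilt [ -0.07  -0.   -57.3 ] grip 59.272273778915405 0.20231641303653874
```

Call:
move_arm(plan=[0,0,0,0.0003,0,0,0,0,0,0,0.0006,0,0,0,0,0,0,0.0006,0,0,0,0,0,0,0.0006,0,0,0])

```text
clock: 16.5
position: [0.6255, 0.0163, 0.2122]
ee_rot: [0.623, 0.782, -0.0, 0.001]
ft_force: [-2.3, -4.9, 3.3]
grip_width: 0.204
grasp_force: 59.3
```

```bash
python3 -c "
from h import *
st();shot('wrist','w6.png');shot('scene','s6.png')
a=cv2.imread('pics/w6.png')[0:180,150:350];b=cv2.imread('pics/s6.png')[100:250,190:340]
cv2.imwrite('pics/c6.png',np.hstack([cv2.resize(a,(400,360)),cv2.resize(b,(360,360))]))"
```

```text
clk 16.5 jig xyz [ -6.1 -81.4 212.2] F jig [-3.39 -4.24  3.32] T jig [-0.8   0.6   0.08] yaw 12.959999999999994 tilt [ -0.07   0.   -57.3 ] grip 59.27449643611908 0.2042197304635408
```

View pics/c6.png

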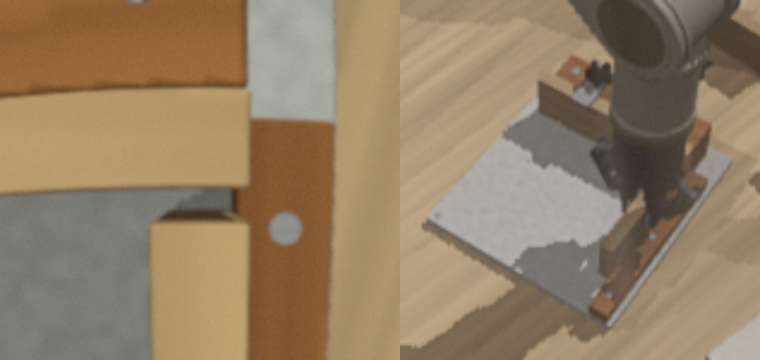

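The crop shows the board's end (left panel, row ~217) still about 6 mm short of the long side's top edge (row ~187). The 4 N is therefore friction, so I keep sliding.

Call:
move_arm(plan=[0,0,0,0.001,-0.0001,0,0,0,0,0,0.002,-0.0001,0,0,0,0,0,0.003,-0.0001,0,0,0,0,0,0.0035,-0.0001,0,0,0,0,0,0.0035,-0.0001,0,0])

```text
clock: 17.23
position: [0.6245, 0.0203, 0.2122]
ee_rot: [0.623, 0.782, -0.0, 0.0]
ft_force: [-2.6, -5.3, 4.2]
grip_width: 0.204
grasp_force: 59.3
```

```bash
python3 -c "
from h import *
st()"
```

```text
clk 17.225 jig xyz [ -6.1 -77.3 212.2] F jig [-3.73 -4.54  4.25] T jig [-0.75  0.58  0.01] yaw 12.980000000000004 tilt [-3.00e-02  0.00e+00 -5.73e+01] grip 59.250487089157104 0.20442522218257334
```

Call:
move_arm(plan=[0,0,0,0.0003,-0.0002,-0.0001,0,0,0,0,0.0006,-0.0002,-0.0001,0,0,0,0,0.0009,-0.0002,-0.0001,0,0,0,0,0.0012,-0.0002,-0.0001,0,0,0,0,0.0012,-0.0002,-0.0001,0])

```text
clock: 17.85
position: [0.6241, 0.022, 0.2122]
ee_rot: [0.622, 0.783, 0.0, 0.0]
ft_force: [0.3, -1.6, 0.7]
grip_width: 0.204
grasp_force: 59.0
```

```bash
python3 -c "
from h import *
st()"
```

```text
clk 17.85 jig xyz [ -6.1 -75.5 212.2] F jig [-0.08 -1.59  0.67] T jig [-0.43 -0.   -0.05] yaw 13.010000000000005 tilt [ 0.00e+00  2.00e-02 -5.73e+01] grip 58.95669400691986 0.20432839232556446
```

Call:
move_arm(plan=[0,0,0,0.0003,0.0001,0.0001,0,0,0,0,0.0006,0.0001,0.0001,0,0,0,0,0.0009,0.0001,0.0001,0,0,0,0,0.0012,0.0001,0.0001,0,0,0,0,0.0012,0.0001,0.0001,0])

```text
clock: 18.48
position: [0.624, 0.0222, 0.2122]
ee_rot: [0.623, 0.782, -0.0, 0.0]
ft_force: [1.1, -5.5, 1.0]
grip_width: 0.2
grasp_force: 58.9
```

```bash
python3 -c "
from h import *
st();shot('wrist','w7.png')"
```

```text
clk 18.475 jig xyz [ -6.2 -75.3 212.2] F jig [-0.16 -5.63  1.  ] T jig [-1.1   0.15  0.06] yaw 12.959999999999994 tilt [-6.00e-02  1.00e-02 -5.73e+01] grip 58.9413321018219 0.19960946384260245
```

Call:
move_arm(plan=[0,0,0,0.0003,0.0001,0.0001,0,0,0,0,0.0006,0.0002,0.0001,0,0,0,0,0.0009,0.0002,0.0002,0,0,0,0,0.001,0.0002,0.0002,0,0,0,0,0.001,0.0002,0.0002,0,0,0,0,0.001,0.0002,0.0002,0])

```text
clock: 19.27
position: [0.624, 0.0224, 0.2122]
ee_rot: [0.623, 0.782, -0.001, 0.001]
ft_force: [-0.2, -9.4, 2.7]
grip_width: 0.201
grasp_force: 59.2
```

```bash
python3 - <<'E'
from h import *
st();p=shot('wrist','w8.png')
cv2.imwrite('pics/c8.png',cv2.resize(cv2.imread('pics/w8.png')[50:230,150:350],None,fx=3,fy=3))
E
```

```text
clk 19.275 jig xyz [ -6.1 -75.2 212.2] F jig [-2.28 -9.12  2.72] T jig [-1.48  0.38  0.15] yaw 12.920000000000002 tilt [ -0.12   0.   -57.3 ] grip 59.15594458580017 0.2013176951190376
```

View pics/c8.png

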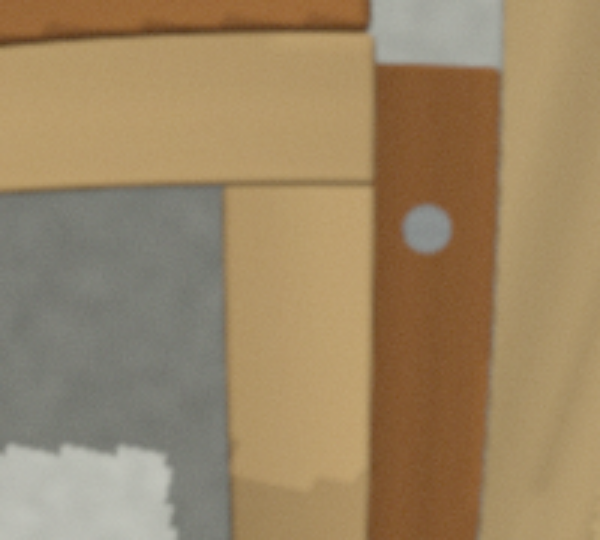

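The crop shows the end flush on the long side (row ~183) and the board along the fence. Raising the press slightly and holding.

Call:
move_arm(plan=[0,0,0,0.0002,0,0,0,0,0,0,0.0004,0,0,0,0,0,0,0.0005,0,0,0,0,0,0,0.0005,0,0,0,0,0,0,0.0005,0,0,0,0,0,0,0.0005,0,0,0,0,0,0,0.0005,0,0,0,0,0,0,0.0005,0,0,0])

```text
clock: 20.32
position: [0.624, 0.0225, 0.2122]
ee_rot: [0.623, 0.782, -0.001, 0.001]
ft_force: [-0.3, -10.8, 2.7]
grip_width: 0.2
grasp_force: 59.2
```

```bash
python3 -c "
from h import *
st();shot('side');st();shot('side');st()"
```

```text
clk 20.325 jig xyz [ -6.2 -75.1 212.2] F jig [ -2.73 -10.5    2.75] T jig [-1.73  0.41  0.1 ] yaw 12.89 tilt [-1.40e-01  1.00e-02 -5.73e+01] grip 59.16120707988739 0.19955460634191835
clk 20.375 jig xyz [ -6.1 -75.1 212.2] F jig [-2.11 -9.34  2.6 ] T jig [-1.73  0.43  0.09] yaw 12.900000000000006 tilt [-1.50e-01  1.00e-02 -5.73e+01] grip 59.16176676750183 0.20039811760663834
clk 20.425 jig xyz [ -6.1 -75.1 212.2] F jig [-1.97 -9.94  4.14] T jig [-1.77  0.39  0.09] yaw 12.900000000000006 tilt [-1.50e-01  1.00e-02 -5.73e+01] grip 59.16160762310028 0.205170231123565
```

Call:
move_arm(plan=[0,0,0,0.0002,0,0,0,0,0,0,0.0003,0,0,0,0,0,0,0.0003,0,0,0,0,0,0,0.0003,0,0,0,0,0,0,0.0003,0,0,0,0,0,0,0.0003,0,0,0,0,0,0,0.0003,0,0,0,0,0,0,0.0003,0,0,0])

```text
clock: 21.42
position: [0.624, 0.0225, 0.2122]
ee_rot: [0.623, 0.782, -0.001, 0.001]
ft_force: [0.7, -11.4, 2.2]
grip_width: 0.205
grasp_force: 59.2
```

```bash
python3 -c "
from h import *
st();shot('side');st();print(manip.hand_in())"
```

```text
clk 21.425 jig xyz [ -6.1 -75.  212.2] F jig [ -1.9  -11.27   2.22] T jig [-1.84  0.34  0.16] yaw 12.879999999999995 tilt [-1.60e-01  1.00e-02 -5.73e+01] grip 59.163604974746704 0.20531663508621212
clk 21.475 jig xyz [ -6.2 -75.  212.2] F jig [-1.81 -9.94  3.39] T jig [-1.91  0.36  0.15] yaw 12.879999999999995 tilt [-1.60e-01  1.00e-02 -5.73e+01] grip 59.16390359401703 0.2026447136793064
the job is handed in; nothing more can be done
None
```

I handed the job in at about 21.5 s with the short side butted against the long side, still held and pressed at about 10–11 N (wrist reading), leaning on the fence with about 2 N and down on the plate with about 3 N.

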